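# Slide the selector rail into a gearbox and hold it home

## Robot

A 6-joint arm with a two-finger parallel gripper is mounted at the origin on the work surface. World frame = base frame: x ahead of the robot, y to its left, z up, the work surface at z = 0. Lengths are in m, angles in degrees, forces in N, time in s.
With the tool pointing down it reaches from about 0.275 to 0.825 m from the base axis. Payload 5.2 kg.
Tool frame: the origin (TCP) lies at the very end of the fingers, on their centre line; the grasp point (between the pads) lies 19 mm behind it; z points along the fingers, y is the line along which they close (so a half turn about z gives the same grasp; the last joint's range is limited). The gripper opens to 93 mm and grips with 3 to 60 N. Pads are 15 mm wide; open, the fingers measure 128 mm over their backs; the gripper's body (75 mm by 188 mm) begins 65 mm behind the grasp point.
Start: joints at [59.37, 14.817, 87.949, -0, 77.235, -11.62], TCP at [0.179, 0.52, 0.219] pointing down, gripper open.
Joint ranges: [-179.93, 179.93], [-52.35, 119.4], [10.71, 147.94], [-69.91, 249.91], [12.55, 155.21], [-178.61, 178.61]. Speed limits (degrees/s): [147.25, 147.25, 180, 180, 180, 180].

## Interface

Orientations are given as [roll, pitch, yaw] about the fixed x, y, z axes, in that order (R = Rz(yaw) Ry(pitch) Rx(roll)).
In Python, from cell import robot gives the robot as it stands.
- The arm moves only by the tool play_rows, never from a script. Its argument "moves" is a list of rows, each a list of 4 numbers: the shift along the tool's x, y, z in mm, then the turn about the tool's z in rad. In form: [[dx, dy, dz, roll], ...]. A call has 1 to 10 rows; each row is the pose to reach, as a shift and turn from the pose commanded when the call began, along the tool's axes at that moment; what a row does not reach only later rows make up. A row lasts 1/10 s, in which the tool goes at most 50 mm and 8.59 degrees, less where a joint would pass 70% of its speed; a pose out of reach is approached as far as the arm can. A call with a gripper value outside its range is refused whole. "fingers" is the closure, from 0 (fully open) to 1 (shut), set as the call begins (left out, the last holds). The fingers move at their own pace and stop on an object; "grip_force" is the grip in N (left out, the last holds). Time passes only in rows, so rows that repeat a pose let the fingers close. It gives the time, the measured TCP pose, the force, the opening and the grip force at its end, in the units of the state.
- robot.state(): the state, without advancing time (a new reading comes with each control period).
- robot.grab_frame(name): name is "side" or "top" or "wrist"; returns a dict with "image" (420x560x3 uint8, blue, green, red), "z_map" (420x560 float32, m along the optical axis (not along the pixel's ray), 0 where there is no reading), "K" (3x3 intrinsics, pixels), "position" and "rotation" of the camera in the world; the wrist camera has in their place "mount" (4x4, takes a point from camera to tool coordinates, whose origin is the TCP and whose axes are the flange's). Camera axes: x right, y up, looking along -z (the intrinsics and any distortion apply to the point x, -y, -z); pixel columns grow to the right and rows downward; lengths in m; the calibration is good to about 2 mm. The wrist camera is an equidistant fisheye: a pixel r from the principal point sees the ray r / f radians off the axis. A picture is of the moment at which its call begins: read the wrist's pose just before it.
- robot.job_done(): hands the job in; it is judged then, once.
The state is a dict: "clock": time; "joint_positions": joint angles; "dq": joint speeds; "effort": joint torques, N m; "ee_pos": TCP position; "ee_rot": TCP orientation; "force": force on the tool from outside, world axes, zero at the start; "ft_torque": the same for the moment, N m; "gripper_width": opening from 0.0 (shut) to 1.0 (fully open); "grasp_force": force on a finger pad.
Only numpy, scipy, OpenCV 4.12 (cv2) and the standard library are available. Lean on these libraries where they do the work, as an engineer would, in place of code of your own. Each camera call takes 0.05 s, during which the arm holds its last target. There are 200 camera calls.

## Task

The opened gearbox on the bench is missing its second selector rail: take the loose rail, the rod with a dark block (its dog) on the end, out of the wooden rack and, with the dog's notch facing up, slide it tip first through the empty bronze bush in the wall where the fitted rail's dog stands out, on through the hub of the shift fork, and into the bush in the opposite wall, until the dog is fully home against the casing like its neighbour. Finish while still gripping the dog and holding the rail fully home, so that a mate can fit the fork's locking screw. Leave everything else on the bench undisturbed.

Things in the scene. Friction and masses are not known exactly. Their poses are not given: they have to be found in the camera images.
- casing: aluminium gearbox casing, cover off, on wooden bearers, fixed; 130 (x) x 150 (y) mm, top edge 123 mm above the bench, gears and bronze forks inside. Origin on the bench under its centre, z up. Rails enter from the -x wall and run along +x: the fitted one at y = -32 mm, its dog outside that wall; the empty bushes at y = +32 mm, 105 mm up. A shaft stub (top at 69 mm, y = 0) stands 45 mm out of that wall
- bush_near (a point): centre of the mouth of the empty bronze bush, on the outer face of the casing's -x wall; axes as the casing's (x points into the bore). Bore 15 mm, 19 mm long; the flat boss round it is 44 mm wide, 38 mm high, its top 18 mm above this point
- bush_far (a point): centre of the mouth of the second bush, on the inner face of the opposite wall, 121 mm further along the same axis (x) than bush_near; same bore (15 mm, 19 mm long, open through the wall). Between the two, 58.5 to 76.5 mm past bush_near, the rail passes through the hub of the shift fork (hole 18 mm, on the same axis, does not move)
- rail_grip (a point): loose rail (about 0.2 kg): point on its axis at mid-length of its dog, the dark steel block at its tail: 40 mm long (x), 16 mm wide (y, flat sides), from 14 mm below to 12 mm above the axis (z), a notch 16 mm long, 10 mm deep in its top. x points to the tip, z up. It lies level in the rack, axis 54 mm above the bench, dog overhanging the rack's end. Centre of mass 50 mm ahead of this point
- rail_tip (a point): rounded tip of the loose rail, 170 mm from rail_grip along its x (same axes); the bright steel shank is 12 mm thick, 150 mm long from the dog's front face (20 mm ahead of rail_grip) to this tip. When the dog is home on the casing the tip is 29 mm past bush_far
- rack: wooden rack, fixed, base 120 (x) x 130 (y) mm, two notched uprights 58 mm high at x = -50 and +50 mm; origin on the bench under its centre. Open-topped notches 10 mm deep at y = -35 and +35 mm hold the rail and the spare shaft along x, the rail's tip towards +x, its dog centred at x = -82 mm
- spare_mid (a point): middle of a plain copper-coloured shaft, 12 mm thick, 140 mm long, without a dog, in the rack's other pair of notches, 70 mm beside the rail; leave it there
- cover: gearbox top cover with its round turret, lying flat, 140 x 160 mm, 54 mm high; origin under its centre; leave it
- bearing: steel bearing ring lying flat, 62 mm across, 16 mm high; leave it
- gearwheel: steel gear lying flat, 68 mm across, 28 mm high; leave it
- mallet: rubber-headed mallet with wooden handle lying on the bench, 280 mm long; leave it
- screwdriver: red screwdriver lying on the bench, 170 mm long; leave it
- oil: blue oil bottle with yellow cap, 72 mm across, 190 mm high; leave it
- jar: glass jar with red cap, 68 mm across, 85 mm high; leave it
Mind the look-alikes: they are no part of the job. There is more than one size of the part that bears rail_grip; the job needs the smaller.

How it is judged (in metres and radians):
On the way, in this order (a step that is already met when the one before it is completed fails the run):
1. the rail is gripped and lifted out of the rack (height (world z) of rail_grip above 0.075 m and contact force between the fingers and rail above 1.5 N), for 0.1 s.
2. the rail's tip has entered the near bush (x of rail_tip in the frame of bush_near between 0.008 and 0.1 m and y of rail_tip in the frame of bush_near between -0.004 and 0.004 m and z of rail_tip in the frame of bush_near between -0.004 and 0.004 m), for 0.05 s.
3. the rail's tip has entered the far bush too (x of rail_tip in the frame of bush_far above 0.006 m and y of rail_tip in the frame of bush_far between -0.004 and 0.004 m and z of rail_tip in the frame of bush_far between -0.004 and 0.004 m), for 0.05 s.
At the end, for the whole second after the job is handed in: Rail through both bushes: tip within 4 mm of the far bush's axis, dog within 4.5 mm of home on the casing, rail parallel to the bores within 0.05 rad, notch up within 0.25 rad, at rest, still gripped by the dog; spare shaft within 15 mm and other bench things within 20 mm of their starts (x of rail_tip in the frame of bush_far above 0.0245 m and y of rail_tip in the frame of bush_far between -0.004 and 0.004 m and z of rail_tip in the frame of bush_far between -0.004 and 0.004 m and angle between the x axis of rail_tip and the x axis of casing, either way round below 0.05 rad and angle between rail_grip's own z axis and vertical below 0.25 rad and height (world z) of rail_grip above 0.095 m and contact force between the fingers and rail above 1.5 N and distance between the grasp point and rail_grip below 0.03 m and linear speed of rail below 0.02 m/s and distance of spare_mid from where it was at the start of the episode below 0.015 m and distance of each of cover, bearing, gearwheel, mallet, screwdriver, oil, jar from where it was at the start of the episode below 0.02 m); the arm keeps its last pose, push and grip.
It fails at once if the spare shaft or another loose thing on the bench is knocked away (distance of spare_mid from where it was at the start of the episode above 0.03 m or distance of any of cover, bearing, gearwheel, mallet, screwdriver, oil, jar from where it was at the start of the episode above 0.04 m).
It also fails if it takes over 48 s, if anything falls off the work surface, if the arm or the gripper's body presses on something with over 40 N, if the wrist force passes 120 N, or if a joint passes its speed limit or range.

## Working session

There is one attempt and no reset: what is moved stays moved. The work goes in short steps, Python scripts to look and compute and a tool call to move; the robot and the scene stay as the last step left them, time stands still between calls to the robot, and variables do not carry over. Pictures are saved under pics/ and viewed, at most 10 in all, crops included, and the job is handed in when it is done.

Besides the shell and the picture viewer there is one more tool, called after "Emit:" as a command line: name --pt "numbers of a row" for each row, then --argument value for the rest. play_rows: Moves the arm, as the interface text tells. Its arguments: {"type":"object","properties":{"moves":{"type":"array","items":{"type":"array","items":{"type":"number"}}},"fingers":{"type":"number"},"grip_force":{"type":"number"}},"required":["moves"]}

```bash
mkdir -p pics; ls; cat > h.py <<'E'
import numpy as np, cv2
from cell import robot
from scipy.spatial.transform import Rotation as Ro
def cloud(f):
    z=f["z_map"];K=f["K"];v,u=np.mgrid[:z.shape[0],:z.shape[1]]
    p=np.stack([(u-K[0,2])/K[0,0]*z,-(v-K[1,2])/K[1,1]*z,-z],-1)
    w=p@np.array(f["rotation"]).T+np.array(f["position"]); w[z==0]=np.nan
    return w
E
python3 - <<'E'
from h import *
import pickle
print(robot.state())
fs={}
for n in("top","side"):
    f=robot.grab_frame(n);fs[n]=f;cv2.imwrite(f"pics/{n}0.png",f["image"]);print(n,f["K"],f["position"],f["rotation"],[k for k in f])
pickle.dump(fs,open("f0.pkl","wb"))
E
```

```text
pics
{'clock': 0.0, 'joint_positions': array([ 5.93696421e+01,  1.48611743e+01,  8.80101005e+01, -1.60469129e-04,
        7.72352732e+01, -1.16194752e+01]), 'dq': array([-0.04038414, -0.04806262,  0.02247113,  0.02006219,  0.01792539,
       -0.00974668]), 'effort': array([-1.29562035e-03, -4.37301815e+01, -2.84002107e+01,  7.17329630e-02,
        4.12823784e-02, -1.16118417e-04]), 'ee_pos': array([0.17885561, 0.51953018, 0.21780658]), 'ee_rot': array([-1.79895604e+02, -2.13066597e-02,  1.60989133e+02]), 'force': array([-0.11099402, -0.20267835,  0.41424039]), 'ft_torque': array([ 0.07529796, -0.02253523, -0.01227035]), 'grasp_force': 0.0, 'gripper_width': 1.0040830959880462}
top [[462.64610478   0.         269.56099702]
 [  0.         462.64610478 207.44809692]
 [  0.           0.           1.        ]] [ 0.51851938 -0.01481854  1.24174629] [  2.60574196   0.68810247 -89.03712997] ['image', 'z_map', 'K', 'position', 'rotation']
side [[482.06447479   0.         275.34470619]
 [  0.         482.06447479 207.37516881]
 [  0.           0.           1.        ]] [ 0.19969592 -0.94498054  1.31144353] [ 39.28440103  -1.05955445 -20.57875439] ['image', 'z_map', 'K', 'position', 'rotation']
```

View pics/top0.png

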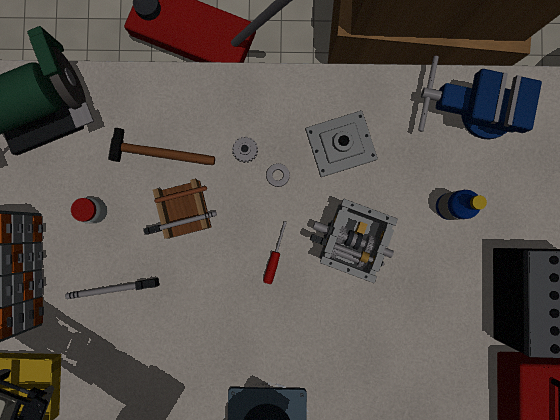

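View pics/side0.png

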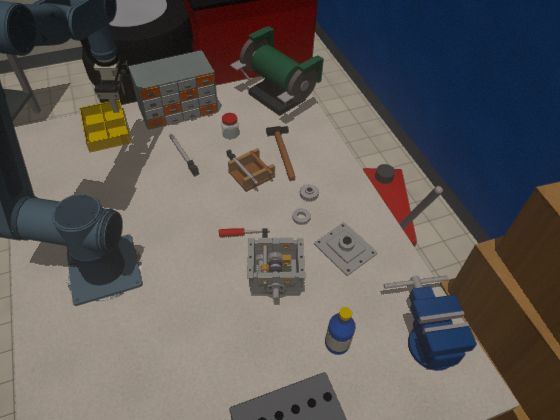

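The top view shows the rack around (182,210), with the rail's dog at (152,230) and its tip at (215,213). The casing is around (352,240), and a larger look-alike rail lies on the bench at (110,288). Next I'll zoom in and measure.

```bash
sed -i 's/np.array(f\["rotation"\]).T/Ro.from_euler("xyz",f["rotation"],degrees=True).as_matrix().T/' h.py
python3 - <<'E'
from h import *
import pickle
fs=pickle.load(open("f0.pkl","rb"))
t=fs["top"]["image"]; s=fs["side"]["image"]
a=cv2.resize(t[190:290,300:400],(400,400),interpolation=cv2.INTER_CUBIC)
b=cv2.resize(t[170:250,130:230],(400,320),interpolation=cv2.INTER_CUBIC)
c=cv2.resize(s[225:305,235:315],(400,400),interpolation=cv2.INTER_CUBIC)[:280]
b2=np.zeros((400,400,3),np.uint8);b2[:320]=b
cv2.imwrite("pics/z.png",np.hstack([a,b2]))
w=cloud(fs["top"]);ws=cloud(fs["side"])
print("bench z",np.nanmedian(w[300:340,200:300,2]),np.nanmedian(ws[380:,60:200,2]))
def rect(m,name,cl):
    p=cl[m];p=p[~np.isnan(p[:,0])]
    r=cv2.minAreaRect((p[:,:2]*1000).astype(np.float32));print(name,len(p),r,p[:,2].min(),p[:,2].max(),np.median(p[:,2]))
for n,cl,box in(("top",w,(190,290,290,400)),("side",ws,(225,305,235,320))):
    m=np.zeros(cl.shape[:2],bool);m[box[0]:box[1],box[2]:box[3]]=1
    mm=m&(abs(cl[...,2]-.123)<.006);rect(mm,n+" casing top",cl)
    mm=m&(cl[...,2]>.02);rect(mm,n+" casing all",cl)
for n,cl,box in(("top",w,(170,250,130,230)),("side",ws,(140,195,215,280))):
    m=np.zeros(cl.shape[:2],bool);m[box[0]:box[1],box[2]:box[3]]=1
    rect(m&(cl[...,2]>.045),n+" rack high",cl)
E
```

```text
bench z 0.00023876575978376557 0.0001377963717187347
top casing top 1735 ((500.1995849609375, -197.65420532226562), (180.74783325195312, 166.14512634277344), 70.29193115234375) 0.11702050476731607 0.12871332817753833 0.12204943723462547
top casing all 4462 ((494.95428466796875, -212.2971649169922), (212.0565185546875, 166.14512634277344), 70.29193115234375) 0.02079946693466206 0.12989580675093215 0.10540902368052252
side casing top 1029 ((502.2381591796875, -203.78964233398438), (177.38418579101562, 165.9110107421875), 69.85641479492188) 0.11700893109798449 0.1288978772838112 0.1219030595405104
side casing all 3192 ((502.9429931640625, -167.28895568847656), (306.3445129394531, 187.7327423095703), 81.94660949707031) 0.02013417177062271 0.13015553835003923 0.09766490673715467
top rack high 1144 ((564.6284790039062, 238.45411682128906), (129.77532958984375, 189.49009704589844), 15.229986190795898) 0.04551484058465727 0.07040904464027253 0.05793226754735281
side rack high 559 ((569.139892578125, 234.83966064453125), (132.48202514648438, 188.81134033203125), 13.730838775634766) 0.04501934793182771 0.06821017556354714 0.05689544049702122
```

View pics/z.png

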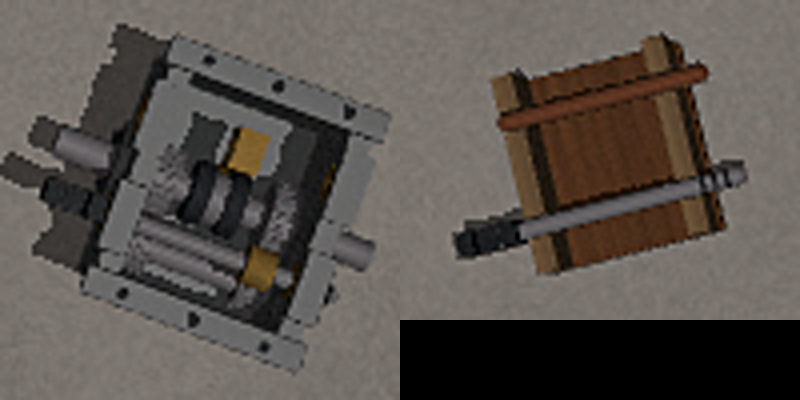

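The left crop shows the casing: the fitted rail's dark dog sits at crop (65,195), with the shaft stub above it at (80,145). Casing +x therefore points image-right and down, which is world yaw ≈ -110°. In the right crop, the loose rail's dog is at (480,238) and its tip at (745,170).

```bash
cat >> h.py <<'E'
def onplane(f,uv,z):
    K=f["K"];uv=np.atleast_2d(uv).astype(float)
    d=np.stack([(uv[:,0]-K[0,2])/K[0,0],-(uv[:,1]-K[1,2])/K[1,1],-np.ones(len(uv))],-1)@Ro.from_euler("xyz",f["rotation"],degrees=True).as_matrix().T
    p=np.array(f["position"]);return (p+d*((z-p[2])/d[:,2])[:,None])[:,:2]
E
python3 - <<'E'
from h import *
import pickle
fs=pickle.load(open("f0.pkl","rb"))
def big(m):
    n,l,s,_=cv2.connectedComponentsWithStats(m.astype(np.uint8));return l==1+np.argmax(s[1:,4])
for n,rb,cb in(("top",(205,242,135,222),(190,290,290,400)),("side",(140,195,215,280),(225,305,235,320))):
    f=fs[n];w=cloud(f);im=f["image"].astype(int);sat=im.max(2)-im.min(2)
    m=np.zeros(sat.shape,bool);m[rb[0]:rb[1],rb[2]:rb[3]]=1
    m&=(w[...,2]>.045)&(sat<22);m=big(m)
    v,u=np.nonzero(m);val=im[v,u].mean(1)
    P=onplane(f,np.c_[u,v],.06)*1000
    for nm,k in(("dog",val<60),("shank",val>75)):
        r=cv2.minAreaRect(P[k].astype(np.float32));l=cv2.fitLine(P[k].astype(np.float32),cv2.DIST_HUBER,0,.01,.01).ravel()
        print(n,nm,k.sum(),r,"line",l,np.degrees(np.arctan2(l[1],l[0])))
    print(np.nanmedian(w[v[val>75],u[val>75],2]))
    m=np.zeros(sat.shape,bool);m[cb[0]:cb[1],cb[2]:cb[3]]=1
    m&=abs(w[...,2]-.123)<.004
    m=cv2.morphologyEx(m.astype(np.uint8),cv2.MORPH_OPEN,np.ones((2,2)))>0
    v,u=np.nonzero(m);P=(onplane(f,np.c_[u,v],.123)*1000).astype(np.float32)
    r=cv2.minAreaRect(P);print(n,"casing",r)
    a=np.radians(-109.8);R=np.array([[np.cos(a),-np.sin(a)],[np.sin(a),np.cos(a)]])
    L=(P-[500,-200])@R
    print("x pct",np.percentile(L[:,0],[0,1,2,5,95,98,99,100]).round(),"y",np.percentile(L[:,1],[0,1,2,5,95,98,99,100]).round())
    cv2.imwrite(f"pics/m_{n}.png",m*255)
E
```

```text
top dog 150 ((526.531005859375, 228.2972869873047), (22.70695686340332, 189.94586181640625), 14.393056869506836) line [ 2.6520461e-01 -9.6419215e-01  5.1990802e+02  2.6954578e+02] -74.62089
top shank 202 ((530.0867309570312, 229.23138427734375), (10.914759635925293, 191.18545532226562), 15.446882247924805) line [ 2.7317587e-01 -9.6196413e-01  5.3437408e+02  2.1424054e+02] -74.14667
0.05925962492414061
top casing ((491.0574951171875, -218.2180633544922), (140.33995056152344, 165.44215393066406), 70.30769348144531)
x pct [-50. -49. -48. -46.  87.  89.  89.  90.] y [-85. -84. -84. -82.  77.  79.  80.  80.]
side dog 41 ((512.197998046875, 298.0188293457031), (20.629182815551758, 45.447635650634766), 16.97832489013672) line [2.8714957e-02 9.9958766e-01 5.1190811e+02 2.9868143e+02] 88.35452
side shank 106 ((535.6478881835938, 221.24978637695312), (26.39651870727539, 184.05899047851562), 16.931278228759766) line [ 2.5111750e-01 -9.6795660e-01  5.3924121e+02  2.0516348e+02] -75.456345
0.058159203363223444
side casing ((497.5469055175781, -224.45567321777344), (139.24986267089844, 165.28782653808594), 70.17779541015625)
x pct [-46. -46. -46. -42.  87.  90.  90.  93.] y [-77. -76. -75. -74.  84.  86.  88.  89.][ WARN:0@0.317] global loadsave.cpp:1063 imwrite_ Unsupported depth image for selected encoder is fallbacked to CV_8U.
```

```bash
cat >> h.py <<'E'
def go(x,y,z,yaw,cmd=None):
    """shift in tool axes (mm) and turn (rad) from state to the target (mm, deg)"""
    s=robot.state();R=Ro.from_euler("xyz",s["ee_rot"],degrees=True).as_matrix()
    d=R.T@(np.array([x,y,z])-s["ee_pos"]*1000)
    t=-((yaw-s["ee_rot"][2]+180)%360-180);print("now",s["ee_pos"].round(4),s["ee_rot"].round(2),"move",d.round(1),np.radians(t).round(4))
E
python3 -c "
from h import *
go(510,300,150,105.2)"
```

```text
now [0.1789 0.5196 0.2179] [-1.7991e+02 -2.0000e-02  1.6099e+02] move [-384.6  -99.6   67.9] 0.9737
```

Emit:
play_rows --pt "-38 -10 7 0.1" --pt "-77 -20 14 0.2" --pt "-115 -30 20 0.3" --pt "-154 -40 27 0.4" --pt "-192 -50 34 0.5" --pt "-231 -60 41 0.6" --pt "-269 -70 48 0.7" --pt "-308 -80 54 0.8" --pt "-346 -90 61 0.9" --pt "-385 -100 67 0.974" --fingers 0.45 --grip_force 50

```text
clock: 1.1
ee_pos: [0.5114, 0.2989, 0.1508]
ee_rot: [-179.9, -0.0, 105.0]
force: [0.7, 1.2, 0.6]
gripper_width: 0.548
grasp_force: 0.0
```

```bash
python3 - <<'E'
from h import *
import pickle
s=robot.state();print(s["clock"],s["ee_pos"],s["ee_rot"],s["dq"].round(1))
f=robot.grab_frame("wrist");s=robot.state();print(s["ee_pos"],f["K"],f["mount"],f["z_map"].shape);pickle.dump((s,f),open("w1.pkl","wb"))
cv2.imwrite("pics/w1.png",f["image"])
E
```

```text
1.1 [0.51137736 0.29886185 0.15084206] [-1.79934607e+02 -2.73738827e-03  1.04961656e+02] [-32.5  19.5 -20.6  -0.    0.6   8.5]
[0.51660416 0.29500886 0.14977742] [[325.1922621    0.         279.86498213]
 [  0.         325.1922621  208.73816303]
 [  0.           0.           1.        ]] [[-1.06678123e-04  9.66268037e-01  2.57538479e-01  7.17663856e-02]
 [ 9.99999955e-01  3.08428970e-05  2.98501463e-04 -1.01005658e-03]
 [ 2.80489190e-04  2.57538500e-01 -9.66267997e-01 -1.66638863e-01]
 [ 0.00000000e+00  0.00000000e+00  0.00000000e+00  1.00000000e+00]] (420, 560)
```

View pics/w1.png

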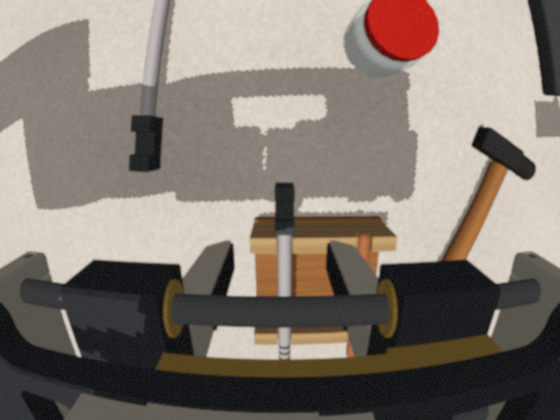

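The wrist view shows the dog at (285,205) with its shank running down into the rack, and the spare at (362,240). The arm was still settling, so I'll re-image and measure the dog.

```bash
cat >> h.py <<'E'
def wrays(f,uv):
    K=f["K"];uv=np.atleast_2d(uv).astype(float);q=uv-[K[0,2],K[1,2]];r=np.hypot(*q.T);th=r/K[0,0]
    s=np.where(r>0,np.sin(th)/np.maximum(r,1e-9),0)
    return np.c_[q[:,0]*s,-q[:,1]*s,-np.cos(th)]
def wplane(f,st,uv,z):
    M=np.array(f["mount"]);R=Ro.from_euler("xyz",st["ee_rot"],degrees=True).as_matrix()
    o=R@M[:3,3]+st["ee_pos"];d=wrays(f,uv)@M[:3,:3].T@R.T
    return ((o+d*((z-o[2])/d[:,2])[:,None])[:,:2])*1000
E
python3 - <<'E'
from h import *
import pickle
s=robot.state();f=robot.grab_frame("wrist");pickle.dump((s,f),open("w1.pkl","wb"))
print(s["ee_pos"],s["ee_rot"])
im=f["image"].astype(int);g=im.mean(2)
m=np.zeros(g.shape,np.uint8);m[170:233,265:305]=g[170:233,265:305]<60
n,l,st,c=cv2.connectedComponentsWithStats(m);i=1+np.argmax(st[1:,4]);print(st[i])
v,u=np.nonzero(l==i);P=wplane(f,s,np.c_[u,v],.066);print("dog",cv2.minAreaRect(P.astype(np.float32)))
# shank edges by rows
sh=[]
for r in range(240,345,3):
    row=im[r,262:312];k=np.nonzero((row.max(1)-row.min(1)<25)&(row.mean(1)>70))[0]
    if len(k)>4: sh.append((262+np.median(k),r))
P=wplane(f,s,sh,.058);L=cv2.fitLine(P.astype(np.float32),cv2.DIST_HUBER,0,.01,.01).ravel();print("shank",len(sh),L,np.degrees(np.arctan2(L[1],L[0])))
u=L[:2]*np.sign(-L[1]);nrm=np.array([-u[1],u[0]])
print("lateral of (510,300) rel line",(np.array([510,300])-L[2:])@nrm)
E
```

```text
[0.51660416 0.29500886 0.14977742] [179.93073869   0.182969   104.60293699]
[265 177  40  53 972]
dog ((511.6004638671875, 303.3462829589844), (30.844581604003906, 40.972740173339844), 40.51040267944336)
shank 25 [ 2.5974739e-01 -9.6567661e-01  5.3498486e+02  2.2161220e+02] -74.94492
lateral of (510,300) rel line -3.76627127302163
```

Emit:
play_rows --pt "0 0 0 0" --pt "0 0 0 0" --pt "0 0 0 0" --pt "0 0 0 0"

```text
clock: 1.6
ee_pos: [0.5097, 0.3009, 0.152]
ee_rot: [180.0, -0.0, 105.3]
force: [0.1, 0.8, 0.1]
gripper_width: 0.55
grasp_force: 0.0
```

```bash
cat > m1.py <<'E'
from h import *
import pickle
s=robot.state();f=robot.grab_frame("wrist");pickle.dump((s,f),open("w1.pkl","wb"))
print(s["ee_pos"],s["ee_rot"],s["dq"].round(1))
im=f["image"].astype(int);g=im.mean(2)
m=np.zeros(g.shape,np.uint8);m[150:245,245:325]=g[150:245,245:325]<45
n,l,st,c=cv2.connectedComponentsWithStats(m)
for i in range(1,n):
    if st[i,4]>150:
        v,u=np.nonzero(l==i);P=wplane(f,s,np.c_[u,v],.066);print(st[i],cv2.minAreaRect(P.astype(np.float32)))
sh=[]
for r in range(245,345,3):
    row=im[r,262:312];k=np.nonzero((row.max(1)-row.min(1)<25)&(row.mean(1)>70))[0]
    if len(k)>4: sh.append((262+np.median(k),r))
P=wplane(f,s,sh,.058);L=cv2.fitLine(P.astype(np.float32),cv2.DIST_HUBER,0,.01,.01).ravel();print("shank",len(sh),L,np.degrees(np.arctan2(L[1],L[0])))
u=L[:2]*np.sign(-L[1]);nrm=np.array([-u[1],u[0]])
print("lateral of tcp rel line",(s["ee_pos"][:2]*1000-L[2:])@nrm)
cv2.imwrite("pics/w1c.png",cv2.resize(f["image"][150:260,200:370],None,fx=4,fy=4))
E
python3 m1.py
```

```text
[0.50972483 0.30092619 0.15201268] [ 1.79982757e+02 -7.88091594e-03  1.05288363e+02] [-0.1  0.2 -0.2  0.  -0.1  0.1]
[276 186  19  43 665] ((511.2602233886719, 307.14990234375), (14.686954498291016, 34.91603088378906), 15.288273811340332)
shank 25 [ 2.5852957e-01 -9.6600336e-01  5.3608826e+02  2.1670634e+02] -75.017166
lateral of tcp rel line -3.693837394481814
```

View pics/w1c.png

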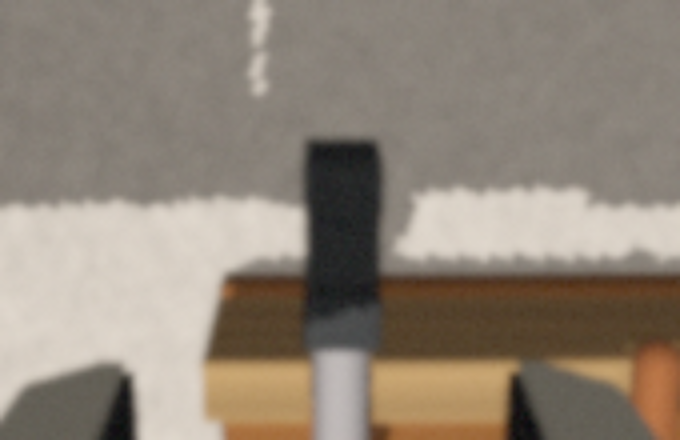

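The crop shows the dog's rear edge at row ≈185.5 and its front top edge at row ≈236.5, column 285.5. The fingers straddle it with a small lateral offset.

```bash
python3 - <<'E'
from h import *
import pickle
s,f=pickle.load(open("w1.pkl","rb"))
L=np.array([536.09,216.71]);u=np.array([.2585,-.966]);
for uv,z,off in(((285.5,236.5),.066,-20),((285.5,185.5),.040,20),((285.5,185.5),.066,20)):
    p=wplane(f,s,uv,z)[0];print(p,"grip along",(p-L)@u+off, "lat",(p-L)@[-u[1],u[0]])
g=L+u*((np.mean([(wplane(f,s,(285.5,236.5),.066)[0]-L)@u-20,(wplane(f,s,(285.5,185.5),.04)[0]-L)@u+20])))
print("grip",g);go(g[0],g[1],36,105.0)
E
```

```text
[518.26249579 283.29862799] grip along -88.93302448223217 lat -0.008208733894093309
[508.57092244 319.77237402] grip along -86.67193485690605 lat 0.058194759258830484
[506.81834693 324.4454886 ] grip along -91.63920430201581 lat -0.4267930642007769
grip [513.39305901 301.52719536]
now [0.5099 0.3009 0.152 ] [ 1.7998e+02 -1.0000e-02  1.0528e+02] move [ -0.3   3.5 116. ] 0.0049
```

Emit:
play_rows --pt "0 3.5 5 0.005" --pt "0 3.5 20 0.005" --pt "0 3.5 40 0.005" --pt "0 3.5 60 0.005" --pt "0 3.5 78 0.005" --pt "0 3.5 95 0.005" --pt "0 3.5 108 0.005" --pt "0 3.5 115 0.005" --pt "0 3.5 116 0.005" --pt "0 3.5 116 0.005"

```text
clock: 2.65
ee_pos: [0.5143, 0.3012, 0.036]
ee_rot: [180.0, -0.0, 104.9]
force: [0.5, -0.1, -0.3]
gripper_width: 0.549
grasp_force: 0.0
```

Emit:
play_rows --pt "0 0 0 0" --pt "0 0 0 0" --pt "0 0 0 0" --pt "0 0 0 0" --pt "0 0 0 0" --pt "0 0 0 0" --pt "0 0 0 0" --pt "0 0 0 0" --fingers 1.0 --grip_force 50

```text
clock: 3.45
ee_pos: [0.5141, 0.301, 0.0358]
ee_rot: [180.0, -0.0, 104.9]
force: [-0.4, 0.2, 1.3]
gripper_width: 0.169
grasp_force: 50.1
```

Emit:
play_rows --pt "0 0 -3 0" --pt "0 0 -10 0" --pt "0 0 -22 0" --pt "0 0 -38 0" --pt "0 0 -55 0" --pt "0 0 -72 0" --pt "0 0 -90 0" --pt "0 0 -102 0" --pt "0 0 -110 0" --pt "0 0 -110 0"

```text
clock: 4.45
ee_pos: [0.5145, 0.3012, 0.1471]
ee_rot: [179.9, -0.0, 104.9]
force: [1.2, -0.0, -3.3]
gripper_width: 0.168
grasp_force: 50.1
```

```bash
python3 -c "
from h import *
print(robot.state()['force'],robot.state()['ft_torque'],robot.state()['grasp_force'])
go(617,27,146,70.3)"
```

```text
[ 1.16609522 -0.02656078 -3.26073161] [ 0.05192583  0.11010721 -0.01149259] 50.07599224336445
now [0.5145 0.3012 0.1471] [ 1.7987e+02 -1.0000e-02  1.0490e+02] move [-291.3   28.5    1.1] 0.6038
```

Lifted. Moving to the casing approach in two calls, slowing down at the end.

Emit:
play_rows --pt "-5 0 0 0.01" --pt "-18 2 0 0.04" --pt "-38 4 0 0.08" --pt "-63 6 0 0.13" --pt "-91 9 0 0.19" --pt "-121 12 0 0.25" --pt "-152 15 0 0.32" --pt "-183 18 0 0.38" --pt "-212 21 0 0.44" --pt "-238 23 0 0.5"

```text
clock: 5.45
ee_pos: [0.5974, 0.0742, 0.1447]
ee_rot: [-179.9, 0.0, 76.0]
force: [0.6, -0.2, -1.5]
gripper_width: 0.169
grasp_force: 50.1
```

```bash
python3 -c "
from h import *
go(617,27,146,70.3)"
```

```text
now [0.5974 0.0742 0.1447] [-1.7992e+02  4.0000e-02  7.5960e+01] move [-41.   30.4  -1.4] 0.0987
```

Emit:
play_rows --pt "-14 10 0 0.04" --pt "-25 19 0 0.07" --pt "-33 25 0 0.09" --pt "-38 29 0 0.1" --pt "-40 30 0 0.1" --pt "-40 30 0 0.1" --pt "-40 30 0 0.1" --pt "-40 30 0 0.1"

```text
clock: 6.25
ee_pos: [0.6168, 0.0316, 0.1457]
ee_rot: [-180.0, -0.0, 70.6]
force: [0.3, 0.2, -1.4]
gripper_width: 0.167
grasp_force: 50.1
```

```bash
python3 - <<'E'
from h import *
import pickle
fs={}
for n in("top","side","wrist"):
    fs[n]=robot.grab_frame(n)
fs["s"]=robot.state();pickle.dump(fs,open("f2.pkl","wb"))
go(617,27,86.8,70.3)
t=fs["top"]["image"];s=fs["side"]["image"]
a=cv2.resize(t[175:285,290:400],(400,400),interpolation=cv2.INTER_CUBIC)
b=cv2.resize(s[210:310,225:325],(400,400),interpolation=cv2.INTER_CUBIC)
cv2.imwrite("pics/z2.png",np.hstack([a,b]))
E
```

```text
now [0.6169 0.0314 0.1457] [180.    -0.    70.56] move [-4.1  1.6 58.9] 0.0045
```

View pics/z2.png

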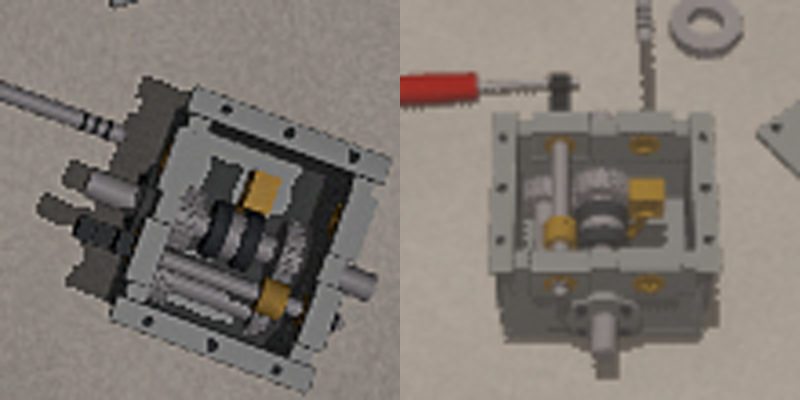

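Side crop: the near bush's inner ring is at crop (646,145), the far wall's outer ring at (649,283), and the held rail is coming in at (645,60). I'll measure all of these by blobs in the same views.

```bash
cat > m2.py <<'E'
from h import *
import pickle,sys
def shank(f,box,z,bright=70):
    im=f["image"].astype(int);w=cloud(f)
    m=np.zeros(im.shape[:2],bool);m[box[0]:box[1],box[2]:box[3]]=1
    m&=(w[...,2]>z-.03)
    v,u=np.nonzero(m);P=(onplane(f,np.c_[u,v],z)*1000).astype(np.float32)
    L=cv2.fitLine(P,cv2.DIST_HUBER,0,.01,.01).ravel();d=L[:2]*np.sign(-L[1])
    t=(P-L[2:])@d;tip=L[2:]+d*t.max()
    return len(P),L[2:],np.degrees(np.arctan2(d[1],d[0])),tip
if __name__=="__main__":
    fs=pickle.load(open("f2.pkl","rb"))
    for n,b in(("side",(225,305,235,320)),("top",(180,290,290,400))):
        f=fs[n];im=f["image"];w=cloud(f)
        h=cv2.cvtColor(im,cv2.COLOR_BGR2HSV)
        m=np.zeros(h.shape[:2],np.uint8);B=h[b[0]:b[1],b[2]:b[3]]
        m[b[0]:b[1],b[2]:b[3]]=(B[...,0]>10)&(B[...,0]<30)&(B[...,1]>110)&(B[...,2]>50)
        cs,_=cv2.findContours(m,cv2.RETR_EXTERNAL,cv2.CHAIN_APPROX_NONE)
        for c in cs:
            if len(c)<6: continue
            x,y,ww,hh=cv2.boundingRect(c);ctr=(x+(ww-1)/2,y+(hh-1)/2)
            print(n,"bronze",ctr,ww,hh,onplane(f,ctr,.105)*1000)
    S=fs["s"];z=S["ee_pos"][2]+.0182
    print("tcp",S["ee_pos"],"axis z",z)
    for n,b in(("side",(205,234,280,295)),("top",(190,214,270,320))):
        print(n,shank(fs[n],b,z))
E
python3 m2.py
```

```text
side bronze (286.5, 280.5) 8 4 [[ 502.19294909 -294.1380888 ]]
side bronze (267.0, 280.0) 3 3 [[ 450.00537535 -273.43475764]]
side bronze (262.5, 280.0) 4 3 [[ 437.83544703 -269.01746415]]
side bronze (264.5, 267.5) 8 8 [[ 457.50204701 -231.29562379]]
side bronze (286.0, 261.5) 9 14 [[ 524.43684336 -233.37365728]]
side bronze (285.5, 245.5) 8 4 [[ 543.98733953 -179.26847635]]
top bronze (364.5, 256.5) 10 12 [[ 453.89921507 -234.13741955]]
top bronze (360.5, 227.5) 12 12 [[ 524.48706532 -223.83500072]]
tcp [0.61688529 0.03135516 0.1457427 ] axis z 0.16394270366719613
side (62, array([ 572.0152 , -102.15427], dtype=float32), np.float32(-114.12764), array([ 559.824  , -129.37285], dtype=float32))
top (468, array([580.56274 , -54.581398], dtype=float32), np.float32(-103.19587), array([ 565.6959, -117.987 ], dtype=float32))
```

```bash
python3 -c "
from h import *
go(619.5,30.5,87,70.2)"
```

```text
now [0.6169 0.0314 0.1457] [180.    -0.    70.56] move [ 0.1  2.7 58.7] 0.0063
```

Emit:
play_rows --pt "0 0.5 8 0.006" --pt "0 1 20 0.006" --pt "0 2 33 0.006" --pt "0 2.7 45 0.006" --pt "0 2.7 54 0.006" --pt "0 2.7 58.5 0.006" --pt "0 2.7 58.5 0.006" --pt "0 2.7 58.5 0.006" --pt "0 2.7 58.5 0.006"

```text
clock: 7.3
ee_pos: [0.6201, 0.0299, 0.0879]
ee_rot: [179.9, -0.0, 70.2]
force: [0.3, 0.5, -2.0]
gripper_width: 0.168
grasp_force: 50.1
```

```bash
cat > m3.py <<'E'
from h import *
import pickle,sys
fs={n:robot.grab_frame(n) for n in("top","side")};s=robot.state();fs["s"]=s;pickle.dump(fs,open("f3.pkl","wb"))
print(s["ee_pos"],s["ee_rot"],s["force"])
t=fs["top"]["image"];sd=fs["side"]["image"]
a=cv2.resize(t[170:250,280:360],(400,400),interpolation=cv2.INTER_CUBIC)
b=cv2.resize(sd[205:285,250:330],(400,400),interpolation=cv2.INTER_CUBIC)
cv2.imwrite("pics/"+sys.argv[1]+".png",np.hstack([a,b]))
g=sd.astype(int).mean(2)
for r in range(212,246,2): print(r,g[r,276:300].astype(int))
E
python3 m3.py z3
```

```text
[0.61994744 0.02995613 0.087809  ] [ 1.79932255e+02 -1.40411423e-02  7.01790495e+01] [ 0.05024283 -0.69971637 -1.48783875]
212 [158 158 160 159 158 157 158 153 123 137 126 109 157 156 156 156 153 137
 132 132 134 129 111  84]
214 [160 159 156 157 158 158 158 153 123 136 129 112 158 158 158 156 146 134
 132 132 128  82  91 117]
216 [158 157 158 159 157 158 156 153 120 134 131 113 157 157 158 152 115 133
 133 132 134 144 155 157]
218 [158 158 158 156 157 159 158 152 126 136 133 126 157 157 157 152 112  95
 130 133 133 135 136 139]
220 [158 160 159 161 160 160 160 154 123 136 134 127 156 155 156 157 153 118
  83 103 128 131 135 137]
222 [160 159 158 158 159 160 159 153 119 131 130 124 157 159 157 159 158 153
 135 101  85  87  85  93]
224 [159 158 158 158 159 160 159 152  92  97 111  96 134 158 159 158 158 158
 157 157 152 136 136 105]
226 [158 158 159 160 159 159 157 150  85  98 111  97 134 159 157 155 154 155
 156 156 157 157 158 157]
228 [158 157 157 157 158 158 157 152 113 103 118  97 132 158 157 159 159 158
 158 156 158 156 156 157]
230 [156 155 156 157 155 156 157 154 123 134 140 128 138 157 156 157 157 157
 158 157 156 155 156 156]
232 [157 158 157 156 156 159 159 159 152  86  85  81 106 156 158 159 158 159
 160 159 156 156 156 158]
234 [158 157 157 156 158 157 157 158 153  92  92 105 152 159 160 158 159 158
 157 155 156 157 157 158]
236 [158 157 158 158 157 156 157 158 151  93  93  92 108 156 157 158 158 157
 158 158 157 156 157 158]
238 [132 134 152 131 130 130 130 130 130 129 130 130 130 130 130 131 134 148
 159 160 155 138 134 135]
240 [130 131 130 129 130 130 131 130 131 130 130 130 131 130 131 131 130 121
 131 130 127 110 132 129]
242 [129 129 126 114 126 125 126 126 127 125 127 126 126 127 126 126 125 116
 130 128 126 107 130 129]
244 [ 84  85  83  84  83  85  86  88  78  80  81  77  84  83  84  86  83  85
  85  83  84  94 131 110]
```

View pics/z3.png

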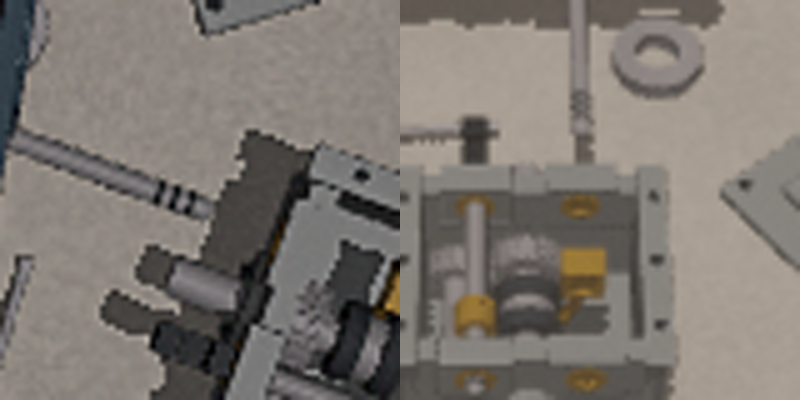

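The side crop shows the held rail approaching at crop (580,60–130), directly above the near bush's inner ring at (580,207). The fitted rail is at (475,200–290). I'll compare the two shanks' lateral positions using intensity profiles in both views.

```bash
cat > m4.py <<'E'
from h import *
import pickle
fs=pickle.load(open("f3.pkl","rb"))
A=np.array([544,-179.3]);a=np.radians(-110);ex=np.array([np.cos(a),np.sin(a)]);ey=np.array([-ex[1],ex[0]])
def proj(f,P):
    R=Ro.from_euler("xyz",f["rotation"],degrees=True).as_matrix();c=(P-np.array(f["position"]))@R;K=f["K"]
    return (K[0,0]*c[:,0]/-c[:,2]+K[0,2]).astype(np.float32),(-K[1,1]*c[:,1]/-c[:,2]+K[1,2]).astype(np.float32)
ys=np.arange(-14,14.1,.5)
def prof(f,x,y0,z=105):
    p=A+ex*x+(y0+ys)[:,None]*ey;u,v=proj(f,np.c_[p,np.full(len(p),z)]/1000)
    return cv2.remap(f["image"],u[None],v[None],cv2.INTER_CUBIC)[0].astype(float)
def edge(pr):
    g=np.abs(np.diff(pr,axis=0)).sum(1);g=cv2.GaussianBlur(g[:,None],(1,5),1).ravel();ym=(ys[1:]+ys[:-1])/2
    l=ym<0;o=[]
    for k in((ym<-2)&(ym>-11),(ym>2)&(ym<11)):
        w=np.where(k,g,0);i=np.argmax(w);q=slice(max(i-3,0),i+4);o.append((ym[q]*g[q]).sum()/g[q].sum())
    return o
if __name__=="__main__":
  for n in("side","top"):
    for nm,y0,xs in(("held",0,range(-112,-62,4)),("fitted",-64,range(2,40,4))):
        r=[]
        for x in xs:
            e=edge(prof(fs[n],x,y0));r.append((x,np.mean(e),e[1]-e[0]))
        r=np.array(r);k=abs(r[:,2]-12)<3.5;print(n,nm,"mid",r[:,1].round(1),"w",r[:,2].round(1))
        if k.sum()>3: print("   fit slope,at0,median",np.polyfit(r[k,0],r[k,1],1).round(4),np.median(r[k,1]))
E
python3 m4.py
```

```text
side held mid [2.5 2.5 2.4 2.2 2.2 2.  1.8 1.9 2.5 2.3 2.2 2.7 2.8] w [13.4 13.4 13.4 13.  13.1 13.4 12.9 13.  13.5 13.9 13.  12.  15.9]
   fit slope,at0,median [-0.0021  2.0694] 2.246630626918624
side fitted mid [0.8 0.6 1.  0.6 0.8 0.6 0.8 1.1 1.7 1.7] w [9.9 9.6 9.4 9.5 9.9 9.5 9.1 8.6 8.  8. ]
   fit slope,at0,median [0.0078 0.6624] 0.7819412720137606
top held mid [-2.1 -1.9 -2.  -1.9 -1.9 -1.5 -1.8 -1.4 -1.5 -1.7 -1.4 -1.5 -1. ] w [13.5 12.6 14.3 13.6 13.5 13.6 13.  13.6 12.5 12.9 12.5 13.6 12.4]
   fit slope,at0,median [ 0.0164 -0.2156] -1.7071290441864502
top fitted mid [-2.2 -4.  -2.5 -4.4 -0.9 -2.1 -1.5 -4.2 -1.2 -1.4] w [17.6 12.5 16.6 12.8 11.5 16.5 18.6 12.3 19.1  6.9]
   fit slope,at0,median [ 0.006  -3.5015] -4.136641182106848
```

Emit:
play_rows --pt "0 -1 0.5 0" --pt "-4 -1.7 0.8 0" --pt "-8 -1.7 0.8 0" --pt "-12 -1.7 0.8 0" --pt "-16 -1.7 0.8 0" --pt "-20 -1.7 0.8 0" --pt "-23 -1.7 0.8 0" --pt "-25 -1.7 0.8 0" --pt "-25 -1.7 0.8 0" --pt "-25 -1.7 0.8 0"

```text
clock: 8.4
ee_pos: [0.6095, 0.0071, 0.0864]
ee_rot: [180.0, -0.0, 70.2]
force: [0.3, 0.4, -2.5]
gripper_width: 0.17
grasp_force: 50.1
```

```bash
python3 m3.py z4 | head -1; python3 - <<'E'
from m4 import *
for n in("side","top"):
    for nm,y0,xs in(("held",0,range(-112,-32,4)),("fitted",-64,range(2,40,4))):
        r=np.array([(x,np.mean(e),e[1]-e[0]) for x in xs for e in[edge(prof(fs[n],x,y0))]]);k=abs(r[:,2]-12)<3.5
        print(n,nm,r[:,1].round(1),"w",r[:,2].round(1),np.median(r[k,1]))
E
```

```text
[0.6095034  0.00719189 0.08634479] [ 1.79998936e+02 -4.19924186e-03  7.01810245e+01] [ 0.40556725 -0.41348407 -2.54263468]
side held [ 1.9 -0.5  0.6  0.7  0.3 -0.5  0.4  0.3  0.2  0.2  0.5  0.3  0.   0.8
  0.7  0.1  0.3  0.6  0.8  0.8] w [10.6 13.5 16.4 16.1 16.  14.4 16.3 16.1 16.1 16.  14.7 15.2 15.6 13.1
 14.  13.6 14.  12.4 12.9 12.9] 0.563961468853954
side fitted [0.8 0.8 1.  0.6 0.6 0.6 1.  1.2 1.7 1.5] w [9.9 9.9 9.4 9.6 9.6 9.5 9.5 8.5 8.1 8.2] 0.7633775519614108
top held [-4.  -4.2 -3.5 -4.  -4.3 -3.5 -4.2 -3.7 -4.  -4.4 -3.5 -4.1 -3.7 -3.6
 -3.6  0.5 -4.2 -3.8 -4.  -1.5] w [13.7 13.  13.8 13.6 13.2 13.5 13.1 14.6 13.5 13.2 13.5 13.5 12.1 13.5
 11.4 20.6 13.6 11.1 13.4  6.5] -3.9810642132716154
top fitted [-2.2 -4.1 -2.3 -4.5 -0.5 -2.   0.3 -4.  -1.2 -1.4] w [17.6 12.5 16.9 12.8 10.6 16.5 15.1 11.8 19.1  6.8] -4.014457195447352
```

View pics/z4.png

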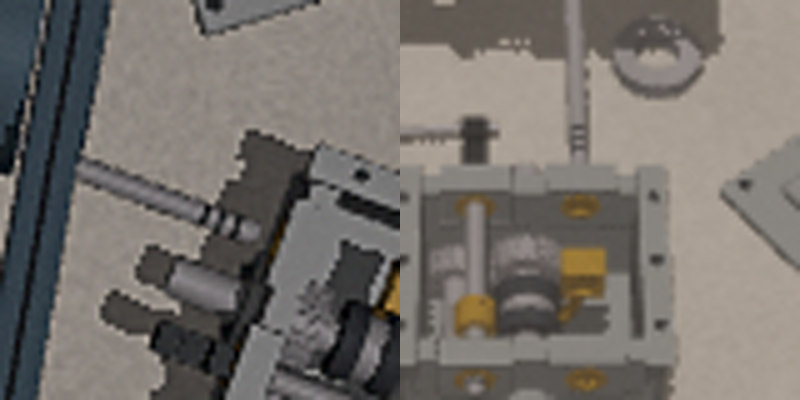

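The held rail's lateral offset now matches the fitted rail in both views. The tip is just short of the mouth, at left crop (255,232), so I'll insert gently.

Emit:
play_rows --pt "-3 0 -0.4 0" --pt "-6 0 -0.4 0" --pt "-9 0 -0.4 0" --pt "-12 0 -0.4 0" --pt "-15 0 -0.4 0" --pt "-18 0 -0.4 0" --pt "-21 0 -0.4 0" --pt "-23 0 -0.4 0" --pt "-25 0 -0.4 0" --pt "-25 0 -0.4 0"

```text
clock: 9.5
ee_pos: [0.6009, -0.0167, 0.0868]
ee_rot: [-180.0, 0.0, 70.2]
force: [0.5, 1.7, -2.2]
gripper_width: 0.168
grasp_force: 50.1
```

Emit:
play_rows --pt "-3 0 0 0" --pt "-6 0 0 0" --pt "-9 0 0 0" --pt "-12 0 0 0" --pt "-15 0 0 0" --pt "-18 0 0 0" --pt "-21 0 0 0" --pt "-23 0 0 0" --pt "-25 0 0 0" --pt "-25 0 0 0"

```text
clock: 10.5
ee_pos: [0.5924, -0.0402, 0.0868]
ee_rot: [180.0, 0.0, 70.2]
force: [-0.6, -0.1, -1.8]
gripper_width: 0.166
grasp_force: 50.1
```

```bash
python3 m3.py z5 | head -1; python3 -c "
from m4 import *
print(robot.state()['ft_torque'])
for n,z0 in(('side',105),):
  for nm,y0,xs in(('held',0,range(0,40,4)),('fitted',-64,range(2,40,4)),('held out',0,range(-90,-24,6))):
    for x in xs:
        e=edge(prof(fs[n],x,y0));print(nm,x,np.round(e,1),np.mean(e).round(1))
"
```

```text
[ 0.59252246 -0.03998136  0.08677172] [ 1.79997531e+02 -3.68593020e-03  7.01702407e+01] [ 0.68607735  0.8024855  -1.39732028]
[0.03739692 0.11619167 0.01585508]
held 0 [-10.8   4.2] -3.3
held 4 [-4.2  4.3] 0.0
held 8 [-3.2  2.8] -0.2
held 12 [-3.3  5.2] 0.9
held 16 [-4.6  4.8] 0.1
held 20 [-3.3  4.7] 0.7
held 24 [-7.1  2.3] -2.4
held 28 [-4.1  8.2] 2.1
held 32 [-10.8   7.8] -1.5
held 36 [-11.    8.5] -1.3
fitted 2 [-4.2  5.7] 0.8
fitted 6 [-4.2  5.7] 0.8
fitted 10 [-3.7  5.7] 1.0
fitted 14 [-4.2  5.7] 0.8
fitted 18 [-4.2  5.4] 0.6
fitted 22 [-4.1  5.4] 0.6
fitted 26 [-3.8  5.4] 0.8
fitted 30 [-3.1  5.4] 1.1
fitted 34 [-2.6  5.7] 1.6
fitted 38 [-2.6  5.6] 1.5
held out -90 [-4.2  4.7] 0.2
held out -84 [-4.6  4.7] 0.0
held out -78 [-4.3  4.3] 0.0
held out -72 [-4.3  8. ] 1.8
held out -66 [-8.2  7.9] -0.2
held out -60 [-6.8  7.8] 0.5
held out -54 [-7.3  7.7] 0.2
held out -48 [-8.2  7.4] -0.4
held out -42 [-6.8  7.3] 0.3
held out -36 [-5.4  7.2] 0.9
held out -30 [-5.8  6.9] 0.6
```

View pics/z5.png

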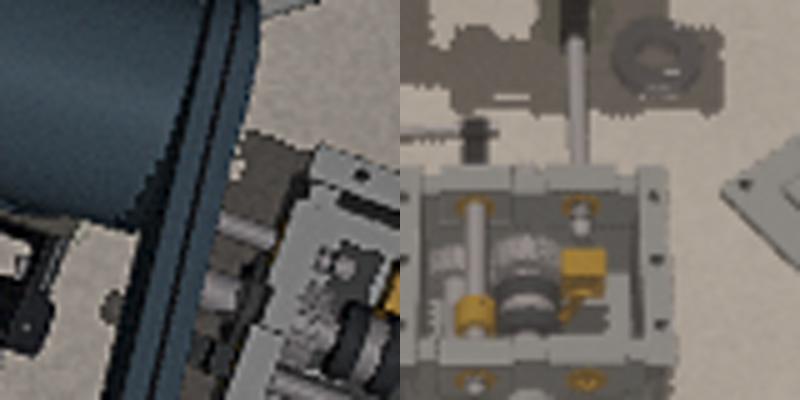

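The tip has passed through the near bush (side crop (581,220)), centred in the ring, with negligible force. Continuing.

Emit:
play_rows --pt "-4 0 0 0" --pt "-8 0 0 0" --pt "-12 0 0 0" --pt "-16 0 0 0" --pt "-20 0 0 0" --pt "-24 0 0 0" --pt "-28 0 0 0" --pt "-32 0 0 0" --pt "-35 0 0 0" --pt "-35 0 0 0"

```text
clock: 11.6
ee_pos: [0.5805, -0.0733, 0.0868]
ee_rot: [180.0, 0.0, 70.1]
force: [0.0, -0.0, -2.3]
gripper_width: 0.169
grasp_force: 50.1
```

Emit:
play_rows --pt "-3 0 0 0" --pt "-6 0 0 0" --pt "-9 0 0 0" --pt "-12 0 0 0" --pt "-15 0 0 0" --pt "-18 0 0 0" --pt "-21 0 0 0" --pt "-24 0 0 0" --pt "-25 0 0 0" --pt "-25 0 0 0"

```text
clock: 12.6
ee_pos: [0.5721, -0.0966, 0.0867]
ee_rot: [-180.0, -0.0, 70.2]
force: [0.0, 0.2, -2.7]
gripper_width: 0.164
grasp_force: 50.1
```

```bash
python3 m3.py z6 | head -1; python3 -c "
from h import *
s=robot.state();print(s['ft_torque'],s['joint_positions'])"
```

```text
[ 0.57217133 -0.09638295  0.08678027] [ 1.79997116e+02 -4.23861307e-03  7.01724937e+01] [ 0.29634619 -0.22169253 -1.84505653]
[ 0.04465862  0.05100327 -0.01857315] [-2.05732252e+01  2.45921784e+01  9.35541666e+01  4.84935731e-03
  6.18508267e+01 -7.48006457e-01]
```

View pics/z6.png

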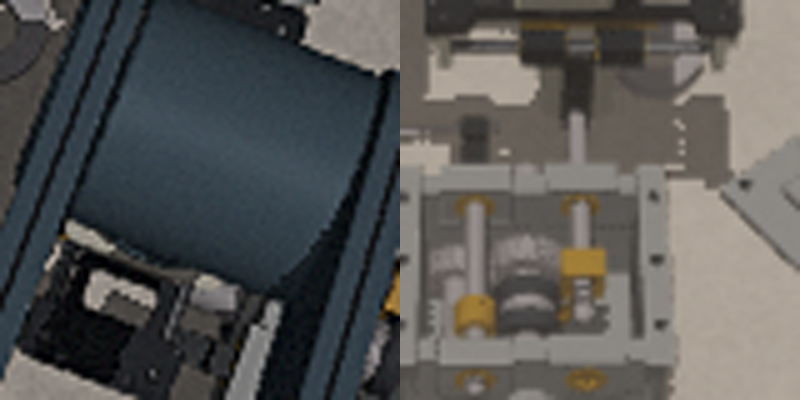

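The rail is through the fork hub, with its tip at side crop (583,310). By my estimate there is about 48 mm to go.

Emit:
play_rows --pt "-3 0 0 0" --pt "-6 0 0 0" --pt "-9 0 0 0" --pt "-12 0 0 0" --pt "-15 0 0 0" --pt "-18 0 0 0" --pt "-21 0 0 0" --pt "-24 0 0 0" --pt "-25 0 0 0" --pt "-25 0 0 0"

```text
clock: 13.7
ee_pos: [0.5636, -0.1201, 0.0868]
ee_rot: [180.0, -0.0, 70.2]
force: [-1.0, 0.4, -1.8]
gripper_width: 0.169
grasp_force: 50.1
```

Emit:
play_rows --pt "-2 0 0 0" --pt "-4 0 0 0" --pt "-6 0 0 0" --pt "-8 0 0 0" --pt "-10 0 0 0" --pt "-12 0 0 0" --pt "-14 0 0 0" --pt "-16 0 0 0" --pt "-16 0 0 0" --pt "-16 0 0 0"

```text
clock: 14.7
ee_pos: [0.5582, -0.135, 0.0868]
ee_rot: [180.0, -0.0, 70.2]
force: [0.1, 0.2, -2.3]
gripper_width: 0.167
grasp_force: 50.1
```

Advanced freely. About 7 mm remains, so I'll creep forward until contact force shows.

Emit:
play_rows --pt "-1 0 0 0" --pt "-2 0 0 0" --pt "-3 0 0 0" --pt "-4 0 0 0" --pt "-5 0 0 0" --pt "-5 0 0 0"

```text
clock: 15.3
ee_pos: [0.5565, -0.1399, 0.0867]
ee_rot: [-180.0, 0.0, 70.2]
force: [-0.6, -0.3, -1.6]
gripper_width: 0.168
grasp_force: 50.1
```

Emit:
play_rows --pt "-0.5 0 0 0" --pt "-1 0 0 0" --pt "-1.5 0 0 0" --pt "-2 0 0 0" --pt "-2 0 0 0" --pt "-2 0 0 0"

```text
clock: 15.9
ee_pos: [0.5559, -0.1416, 0.0868]
ee_rot: [180.0, -0.0, 70.2]
force: [0.3, 0.4, -2.2]
gripper_width: 0.166
grasp_force: 50.1
```

Emit:
play_rows --pt "-0.5 0 0 0" --pt "-1 0 0 0" --pt "-1.5 0 0 0" --pt "-2 0 0 0" --pt "-2 0 0 0" --pt "-2 0 0 0"

```text
clock: 16.5
ee_pos: [0.5555, -0.1425, 0.0867]
ee_rot: [180.0, -0.1, 70.2]
force: [1.9, 4.8, -1.7]
gripper_width: 0.169
grasp_force: 50.1
```

Emit:
play_rows --pt "-0.5 0 0 0" --pt "-1 0 0 0" --pt "-1 0 0 0" --pt "-1 0 0 0"

```text
clock: 16.9
ee_pos: [0.5555, -0.1426, 0.0867]
ee_rot: [180.0, -0.2, 70.2]
force: [3.5, 7.7, -2.4]
gripper_width: 0.167
grasp_force: 50.2
```

Contact came where predicted, at about 8 N. A numeric check that the tip now stands out of the far wall in the side view:

```bash
python3 - <<'E'
from h import *
import pickle
o=pickle.load(open("f3.pkl","rb"))["side"]["image"].astype(int);f=robot.grab_frame("side");n=f["image"].astype(int)
d=np.abs(n-o).sum(2)[272:296,276:298];print(d[::2])
w=cloud(f)
v,u=np.nonzero(np.abs(n-o).sum(2)[276:292,278:296]>60);v+=276;u+=278
print(len(v),u.mean() if len(u) else 0,v.mean() if len(v) else 0, np.nanmedian(w[v,u],0))
A=np.array([.5440,-.1793]);a=np.radians(-109.9);p=w[v,u][:,:2]-A
print("x' of tip pts past near mouth mm",np.sort((p@[np.cos(a),np.sin(a)])*1000+19).round())
s=robot.state();print(s["force"],s["ee_pos"],s["dq"].round(2),s["grasp_force"])
E
```

```text
[[  0   7   1   2   6   3   3   2   2   6   2   0   1   2   3   4   2   2
    4   1   5   3]
 [  6   5   3   3   2   1   5   4   4   2   6   4  11   4   3   6   6   2
    1   1   7   2]
 [  2   6   7   3   6   4   3   5   8   4   3   7   1   3   4   3   3   4
    5   2   2   6]
 [  2   3   4   3   7   3   2   4   3   3   4   5   1   4   2   4   2   1
    3   6   2   1]
 [  5   2   6   1   4   5   7   1  11  97 198 211 143  10   2   3   1   2
    3   2   7   4]
 [  5   3   4   3   4   5   5   5  14  78 163 147  98   7   7   3   1   5
    3   1   2   6]
 [  4   3   3   0   1   2   2   9   2  14  15   7  12  15   4   1   6   4
    3   0   3   5]
 [  2   3   5   6   2   6   2   3   4   1   2   3   2   6   2   6   1   7
    1   6   4   6]
 [  2   4   4   4   7   0   4   4   9   6  33  28  30  21   1   1   1   4
    1   4   2   0]
 [  1   3   7   1   1   4   0   4   7   1  30  29  29  21   6   5   3   5
    4   1   5   4]
 [  4   2   8   5   2   4   1   7   3   1   7  50   1   2   3   4   4   3
    2   3   2   1]
 [  2   2   3   2   6   4   1   3   5   2   0   2   2   3   3   2   4   3
    5   4   6   1]]
15 286.6 281.4 [ 0.49994754 -0.29969323  0.1097352 ]
x' of tip pts past near mouth mm [140. 141. 142. 143. 144. 146. 146. 147. 147. 149. 149. 150. 150. 151.
 153.]
[ 4.23393867  7.34644221 -1.7080976 ] [ 0.55550661 -0.1425367   0.08672555] [ 0.05 -0.06 -0.04  0.02 -0.13  0.01] 50.16787563159596
```

The tip stands about 150 mm past the near mouth, out of the far wall, so the rail is home and still gripped. Handing in.

```bash
python3 -c "
from cell import robot
print(robot.job_done())"
```

```text
the job is handed in; nothing more can be done
None
```

The rail is through both bushes and the fork hub, with the dog home against the casing and held there at about 8 N under a 50 N grip; I handed the job in at about 17 s on the clock and no verdict was returned.

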